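Press a layered drum pad down to the jig's stop and hold

ROBOT

A 7-joint arm with a two-finger parallel gripper is mounted at the origin on the work surface. World frame = base frame: x ahead of the robot, y to its left, z up, the work surface at z = 0. Lengths are in mm, angles in rad, forces in N, time in s.
With the tool pointing down it reaches from about 400 to 875 mm from the base axis. Payload 19.3 kg.
Tool frame: the origin (TCP) lies at the very end of the fingers, on their centre line; the grasp point (between the pads) lies 19 mm behind it (grip_point_offset is the z of the grasp point in the tool frame, in mm); z points along the fingers, y is the line along which they close (so a half turn about z gives the same grasp; the last joint's range is limited). The gripper opens to 85 mm and grips with 20 to 120 N. Pads are 22 mm wide; open, the fingers measure 114 mm over their backs; the gripper's body (76 mm by 85 mm) begins 54 mm behind the grasp point. The pads swing forward as they close: fully open they stand 13 mm farther back than shut.
Start: joints at [1.19, 0.521, -0.036, 1.599, 0.021, 1.021, -0.113], TCP at [191.11, -595.056, 231.291] pointing down, gripper open.
Joint ranges: [-2.91, 2.91], [-0.3, 2.13], [-1.5, 1.42], [0.17, 2.43], [-1.26, 4.41], [0.16, 1.93], [-2.52, 2.52]. Speed limits (rad/s): [1.89, 1.89, 2.39, 2.39, 3.01, 3.01, 3.01].

INTERFACE

Orientations are given as a 3x3 rotation matrix whose columns are the frame's x, y, z axes.
In Python, from workcell import movep, movel, goto_joints, open_gripper, clamp, wait, inverse_kinematics, read_state, camera, PlanningError, finish_job, grip_point_offset gives the robot as it stands. Calls block until the motion is done:
- movep(position, orientation): joint-space move of the TCP to a pose.
- movel(position, frame=None, max_speed=150, guard=None): straight line of the TCP; frame=None keeps the orientation; max_speed is the mean speed in mm/s. With guard (N) it stops when the force on the tool has changed by that much, and returns True; else False.
- goto_joints(angles): joint-space move.
- open_gripper() and clamp(): open the fingers fully, or close them until they stop; the grip force is fixed at half the most.
- wait(seconds).
- inverse_kinematics(position, orientation): joint angles nearest the present ones, or None.
- read_state(): the state.
- camera(name): name is "scene" or "side" or "wrist"; returns a dict with "image" (400x640x3 uint8, blue, green, red), "range_z" (400x640 float32, mm along the optical axis (not along the pixel's ray), 0 where there is no reading), "fx", "fy", "cx", "cy" (pixels), "cam_to_world" (4x4, takes a point from camera to world coordinates). Camera axes: x right, y up, looking along -z (the intrinsics and any distortion apply to the point x, -y, -z); pixel columns grow to the right and rows downward; lengths in mm; the calibration is good to about 2 mm. A picture is of the moment at which its call begins.
A pose or a line that the arm cannot do raises PlanningError and nothing moves.
- finish_job(): hands the job in; it is judged then, once.
The state is a dict: "time": time; "qpos": joint angles; "qvel": joint speeds; "joint_efforts": joint torques, N m; "eef_pos": TCP position; "tool_rot": TCP orientation; "ft_force": force on the tool from outside, world axes, zero at the start; "torque": the same for the moment, N m; "finger_gap": finger opening in mm; "gripper_force": force on a finger pad.
Only numpy, scipy, OpenCV 4.12 (cv2) and the standard library are available. Lean on these libraries where they do the work, as an engineer would, in place of code of your own. Each camera call takes 0.05 s, during which the arm holds its last target. There are 200 camera calls.

TASK

Build a drum practice pad on the small round sprung table of the press jig: the thick wooden puck at the bottom, the cork cushion on it, the small white playing head on top, all lying flat and centred on one another. Then press down on the middle of the head with the fingertips, gently, until the sprung table is fully down on its stop, and finish while still holding it pressed there, so that the self-adhesive layers bond. Leave the two tin drums, the tape roll, the jar and the steel bowl where they stand.

Things in the scene. Friction and masses are not known exactly. Their poses are not given: they have to be found in the camera images.
- puck_mid (a point): centre (half-way up) of the wooden puck, the largest and thickest of the three pad layers: a plain pale wooden disc, diameter 66 mm, 20 mm thick, about 50 g, lying flat on the work surface at the start; z is the disc's axis
- cushion_mid (a point): centre (half-way up) of the cork cushion, the middle layer: a plain cork disc, diameter 58 mm, 14 mm thick, about 15 g, lying flat on the work surface at the start; z is the disc's axis
- head_mid (a point): centre (half-way up) of the playing head, the top layer: a plain white plastic disc, diameter 50 mm, 10 mm thick, about 22 g, lying flat on the work surface at the start; z is the disc's axis
- plunger_top (a point): centre of the upper face of the jig's round aluminium sprung table, diameter 56 mm, 10 mm thick; 62 mm above the work surface when free, moving straight down with the table. Below it are a steel coil and a 44 mm guide sleeve, 20 mm tall, on the jig's base; there is free room beside and below the table's edge for fingertips down to the base. z points up
- plunger (a joint): how far the sprung table is pressed down, in m: 0 free (up), 0.012 on its hard stop, where its underside meets the guide sleeve. It does not sag under the three discs; about 5 N starts it down, about 10 to 11 N on top of the stack brings it to the stop (500 N per m), and past that it is rigid. Come onto the stop slowly (5 mm per s is good) and hold with 12 to 30 N; a steady push of 40 N, or a knock of 70 N through the stack, is too much for the pad
- jig_base (a point): centre of the upper face of the jig's square plywood base, 110 by 110 mm, 20 mm tall, fixed to the work surface at any place and yaw; straight below the sprung table
- drum_small_mid (a point): centre of a small tin drum standing upright, 74 mm in diameter, 95 mm tall; leave alone
- drum_large_mid (a point): centre of a larger tin drum standing upright, 92 mm in diameter, 115 mm tall; leave alone
- tape_mid (a point): centre of a cardboard tape roll lying flat, 70 mm in diameter with a 52 mm hole, 19 mm tall; leave alone
- jar_mid (a point): centre of a clear jar with a steel cap, 60 mm in diameter, 80 mm tall; leave alone
- tin_tray_mid (a point): centre of a small open steel bowl, 76 mm in diameter, 22 mm tall; leave alone
Not all that is in view belongs to the job. Of the things that look like the part that bears head_mid, the middle-sized one is meant. What is shaped like the part that bears cushion_mid but blue is not meant.

How it is judged:
By the outcome, as a careful person would: the job done as asked, in the order asked, and still so for the second after the job is handed in, while the arm keeps its last pose, push and grip.
It also fails if it takes over 69 s, if anything falls off the work surface, if the arm or the gripper's body presses on something with over 40 N, if the wrist force passes 120 N, or if a joint passes its speed limit or range.

## Working session

There is one attempt and no reset: what is moved stays moved. The work goes in short steps, each a Python script; the robot and the scene stay as the last script left them, time stands still between calls to the robot, and variables do not carry over. Pictures are saved under pics/ and viewed, at most 10 in all, crops included, and the job is handed in when it is done.

```bash
mkdir -p pics; ls
cat > h.py <<'E'
import numpy as np, cv2, pickle
from workcell import *
def snap(name,fn):
    c=camera(name); cv2.imwrite('pics/%s.png'%fn,c['image']); pickle.dump(c,open(fn+'.pkl','wb')); return c
def cloud(c):
    z=c['range_z'].astype(float); v,u=np.mgrid[:z.shape[0],:z.shape[1]]
    p=np.stack([(u-c['cx'])/c['fx']*z,-(v-c['cy'])/c['fy']*z,-z,np.ones_like(z)],-1)
    w=(p@np.array(c['cam_to_world']).T)[...,:3]; w[z<=0]=np.nan; return w
E
python3 - <<'E'
from h import *
for n in('scene','side'):
    c=snap(n,n); print({k:v for k,v in c.items() if k not in('image','range_z')})
s=read_state(); print(s['time'],s['ft_force'],s['finger_gap'],grip_point_offset)
E
```

```text
pics
{'fx': 399.63506748596416, 'fy': 399.63506748596416, 'cx': 323.98497337382673, 'cy': 194.64801734532682, 'cam_to_world': array([[ 7.82906014e-01, -4.82849400e-01,  3.92319551e-01,
         9.35777358e+02],
       [ 6.22016095e-01,  6.20085107e-01, -4.78111324e-01,
        -4.54490245e+02],
       [-1.24157449e-02,  6.18345306e-01,  7.85808458e-01,
         7.54853203e+02],
       [ 0.00000000e+00,  0.00000000e+00,  0.00000000e+00,
         1.00000000e+00]])}
{'fx': 380.22023542206296, 'fy': 380.22023542206296, 'cx': 312.1084353994565, 'cy': 202.28939594975833, 'cam_to_world': array([[-9.93825517e-01,  8.01035732e-02, -7.67740823e-02,
         5.15720598e+02],
       [-1.09307139e-01, -5.88059432e-01,  8.01397563e-01,
         7.54843298e+02],
       [ 1.90470852e-02,  8.04841303e-01,  5.93184361e-01,
         6.67091311e+02],
       [ 0.00000000e+00,  0.00000000e+00,  0.00000000e+00,
         1.00000000e+00]])}
0.1 [ 0.39051402 -0.01338989 -0.54755067] 85.47311527030281 -18.700000000000003
```

View pics/scene.png

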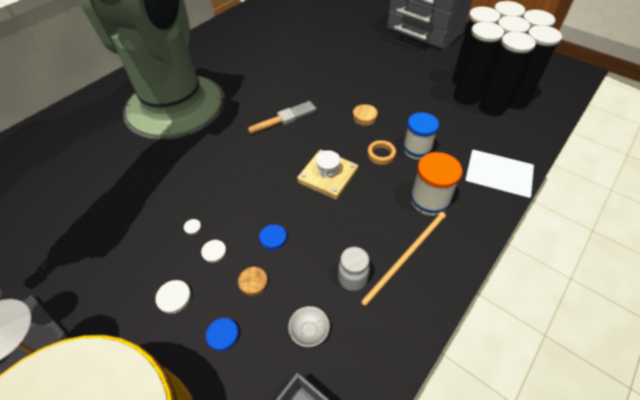

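View pics/side.png

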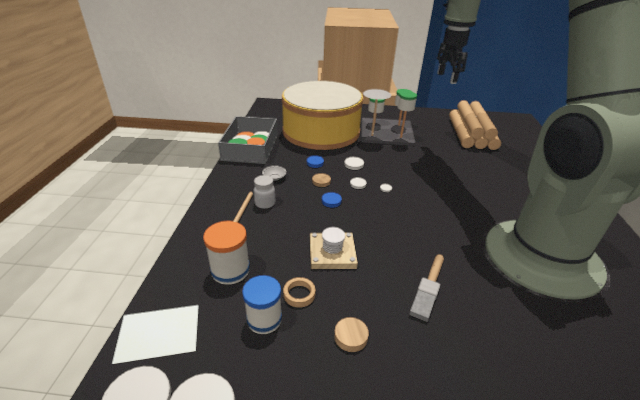

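The pictures show, in scene pixels: puck at (365,114), jig at (328,165), cork at (252,280), and blue discs at (272,236) and (222,333), which are excluded. The white discs are at (192,226) small, (213,250) middle and (173,296) large. The middle-sized one at (213,250) is the head. I'll measure all of these and confirm in an enlarged crop.

```bash
cat >> h.py <<'E'
def disc(c,seed,r,ztop,tol=5,w=None):
    """circle of the top face: points near ztop within r of the seed's world point"""
    w=cloud(c) if w is None else w
    p0=w[seed[1],seed[0]]
    m=(np.abs(w[...,2]-ztop)<tol)&(np.hypot(w[...,0]-p0[0],w[...,1]-p0[1])<r)
    n,l=cv2.connectedComponents(m.astype(np.uint8)); m=l==l[seed[1],seed[0]]
    q=w[m]; (x,y),R=cv2.minEnclosingCircle(q[:,:2].astype(np.float32))
    return np.round([x,y,np.median(q[:,2]),2*R,len(q)],1),np.round(q.mean(0),1)
E
python3 - <<'E'
from h import *
sc=pickle.load(open('scene.pkl','rb')); sd=pickle.load(open('side.pkl','rb'))
L={'puck':((365,111),(351,331),20,50),'cork':((252,279),(321,179),14,40),'headM':((213,250),(358,183),10,40),'headS':((192,226),(386,188),10,30),'headL':((173,296),(354,163),10,45),'plunger':((328,157),(333,236),62,40),
'blue1':((272,236),(331,200),14,40),'jar':((355,256),(264,182),80,45),'tape':((372,147),(290,287),19,50),'dS':((422,125),(262,292),95,55),'bowl':((308,327),(274,173),15,50)}
ws,wd=cloud(sc),cloud(sd)
for k,(a,b,z,r) in L.items():
    for n,c,s,w in(('scene',sc,a,ws),('side',sd,b,wd)):
        try: print(k,n,w[s[1],s[0]].round(1),*disc(c,s,r,w[s[1],s[0]][2],5,w))
        except Exception as e: print(k,n,'fail',e)
im=sc['image'][90:350,140:400]
cv2.imwrite('pics/crop.png',cv2.resize(im,None,fx=2.3,fy=2.3,interpolation=cv2.INTER_CUBIC))
E
```

```text
puck scene [474.  296.4  19.7] [476.5 291.1  20.5  70.5 313. ] [476.5 289.6  20.3]
puck side [476.7 293.9  18.2] [474.4 294.8  18.3  67.9 791. ] [475.4 296.6  18.2]
cork scene [ 586.8 -264.2   15.4] [ 585.5 -265.4   14.2   59.7  595. ] [ 587.  -265.5   14.2]
cork side [ 586.  -255.9   13.1] [ 584.5 -261.9   11.9   59.4  156. ] [ 584.7 -259.8   11.8]
headM scene [ 469.3 -265.9    9. ] [ 469.2 -265.4   10.1   51.2  395. ] [ 470.2 -266.9   10. ]
headM side [ 468.9 -256.8    8.1] [ 467.4 -263.3    7.8   52.4  124. ] [ 467.6 -260.7    7.7]
headS scene [ 384.2 -252.9    7.8] [ 379.9 -252.8    7.5   41.   177. ] [ 382.7 -253.6    7.3]
headS side [ 382.2 -239.9    8.5] [ 381.5 -248.9    5.6   35.9   55. ] [ 381.  -249.     5.8]
headL scene [ 487.3 -386.4   11.2] [ 485.1 -386.5   13.1   66.2  812. ] [ 486.8 -387.3   13. ]
headL side [ 484.2 -371.1   12.9] [ 482.8 -384.4   10.7   65.8  152. ] [ 483.5 -381.8   10.7]
plunger scene [526.5  62.2  62.1] [528.4  55.9  62.1  57.3 338. ] [529.4  54.3  62.1]
plunger side [529.5  64.8  60.9] [528.2  58.3  60.2  57.2 298. ] [528.5  61.2  60.1]
blue1 scen
[... 176 characters left out ...]
7]
jar scene [ 738.8 -124.6   80.2] [ 740.6 -130.1   80.1   53.8  549. ] [ 741.1 -131.5   80. ]
jar side [ 735.9 -117.2   78.6] [ 739.4 -126.4   77.8   53.3  165. ] [ 738.8 -124.8   77.7]
tape scene [566.1 196.7  13.4] [588.4 205.1  14.6  51.7  71. ] [581.7 216.7  14. ]
tape side [615.3 188.2   6.9] [594.1 193.6   7.2  49.5  69. ] [595.6 180.    6.8]
dS scene [659.8 262.2  94.1] [657.1 271.2  94.9  76.  524. ] [657.4 268.3  94.8]
dS side [653.5 281.9  94. ] [655.6 275.2  93.2  73.8 912. ] [655.2 277.4  93.1]
bowl scene [ 735.4 -266.1    2.5] [ 737.7 -267.1    4.7   45.2  284. ] [ 738.2 -267.5    4.8]
bowl side [ 742.8 -284.7    4. ] [ 738.7 -273.6    5.6   50.    84. ] [ 738.8 -278.     4.9]
```

View pics/crop.png

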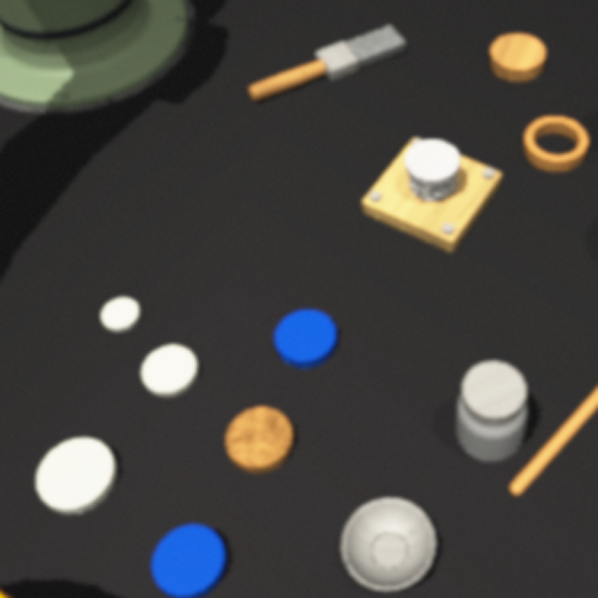

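The crop confirms it: the white discs measure about 38, 51 and 66 mm, so the middle one at (469,-265) is the head. Cork, puck and jig are also clear. Next I check reachability, then take a wrist look over the puck and jig.

```bash
cat >> h.py <<'E'
def down(yaw):  # tool y (closing line) at angle yaw+90deg from world x
    c,s=np.cos(yaw),np.sin(yaw); return np.array([[c,s,0],[s,-c,0],[0,0,-1.]])
P=dict(puck=(475.5,293),cork=(585,-263.5),head=(468.3,-264.4),jig=(528.3,57))
E
python3 - <<'E'
from h import *
print(read_state()['tool_rot'].round(2) if hasattr(read_state()['tool_rot'],'round') else read_state()['tool_rot'])
for yaw in np.arange(-180,180,45):
    for k,p in P.items():
        q=inverse_kinematics([*p,160],down(np.radians(yaw))); print(yaw,k,None if q is None else np.round(q,2))
E
```

```text
[[ 0.95  0.31 -0.  ]
 [ 0.31 -0.95  0.  ]
 [-0.   -0.   -1.  ]]
-180 puck [ 0.1   0.78 -1.16  1.81  0.8   1.12  0.22]
-180 cork [ 0.79  0.72 -0.73  1.59  0.53  1.04  1.48]
-180 head [ 0.94  0.57 -0.74  1.87  0.48  0.89  1.53]
-180 jig [ 0.4   0.6  -0.86  1.88  0.57  0.92  0.84]
-135 puck [ 0.06  0.73 -1.07  1.81  0.74  1.06  1.06]
-135 cork [ 1.04  0.97 -1.28  1.58  0.95  1.33  1.99]
-135 head [-0.36  0.99  1.35  1.93 -1.07  1.2  -2.52]
-135 jig [ 0.62  0.81 -1.28  1.87  0.86  1.15  1.37]
-90 puck [ 0.15  0.85 -1.28  1.81  0.89  1.2   1.73]
-90 cork [ 0.04  0.67  0.46  1.64 -0.35  0.91 -2.51]
-90 head [ 0.15  0.5   0.35  1.91 -0.24  0.77 -2.51]
-90 jig [-0.94  0.8   1.13  1.95 -0.88  1.   -2.52]
-45 puck [-1.2   0.65  0.8   1.87 -0.61  0.88 -2.45]
-45 cork [ 0.24  0.63  0.13  1.62 -0.1   0.89 -1.94]
-45 head [ 0.31  0.48  0.12  1.9  -0.08  0.76 -1.88]
-45 jig [-0.35  0.47  0.17  1.92 -0.12  0.75 -2.47]
0 puck [-0.78  0.51  0.17  1.85 -0.12  0.79 -2.12]
0 cork [ 0.37  0.62 -0.06  1.62  0.05  0.9  -1.28]
0 head [ 0.46  0.48 -0.07  1.9   0.05  0.77 -1.21]
0 jig [ 0.08  0.49 -0.4   1.9   0.26  0.8  -2.03]
45 puck [-0.06  0.64 -0.86  1.81  0.58  0.96 -1.96]
45 cork [ 0.47  0.63 -0.22  1.61  0.16  0.92 -0.59]
45 head [ 0.58  0.48 -0.24  1.89  0.16  0.79 -0.53]
45 jig [ 0.16  0.51 -0.51  1.9   0.33  0.82 -1.31]
90 puck [ 0.05  0.73 -1.06  1.81  0.73  1.06 -1.29]
90 cork [ 0.59  0.65 -0.39  1.6   0.29  0.95  0.1 ]
90 head [ 0.71  0.5  -0.42  1.88  0.27  0.81  0.15]
90 jig [ 0.24  0.53 -0.62  1.89  0.4   0.85 -0.59]
135 puck [ 0.11  0.8  -1.19  1.81  0.82  1.14 -0.58]
135 cork [ 0.7   0.68 -0.57  1.6   0.42  0.99  0.78]
135 head [ 0.83  0.53 -0.58  1.88  0.38  0.84  0.84]
135 jig [ 0.32  0.56 -0.74  1.89  0.49  0.88  0.12]
```

Run:
```python
from h import *
R=down(0)
for k in('jig','puck'):
    movep([*P[k],190 if k=='puck' else 232],R); c=snap('wrist','w_'+k); s=read_state()
    T=np.array(c['cam_to_world']); print(k,s['time'],np.round(s['eef_pos'],1),T[:3,3].round(1),np.round(s['qpos'],2))
    w=cloud(c); z=20 if k=='puck' else 62; r=45
    m=(abs(w[...,2]-z)<5)&(np.hypot(w[...,0]-P[k][0],w[...,1]-P[k][1])<r); q=w[m]
    v,u=np.nonzero(m); print(len(q), q.mean(0).round(1), cv2.minEnclosingCircle(q[:,:2].astype(np.float32)), u.mean(),v.mean())
a=[cv2.imread('pics/w_%s.png'%k) for k in('jig','puck')]
cv2.imwrite('pics/w2.png',cv2.resize(np.vstack(a),(480,600)))
```

```text
jig 2.75 [528.4  56.3 231.9] [597.6  55.3 375.6] [ 0.16  0.41 -0.5   1.83  0.23  0.97 -2.01]
1887 [530.2  56.5  63. ] ((529.340087890625, 56.520591735839844), 27.94147491455078) 322.61844197138316 176.69634340222575
puck 3.7667 [476.6 291.2 190.2] [545.5 290.6 333.7] [-0.27  0.51 -0.53  1.8   0.32  0.92 -2.51]
2618 [476.9 292.6  21. ] ((476.0177307128906, 292.4745788574219), 32.88465118408203) 321.73949579831935 177.75133689839572
```

View pics/w2.png

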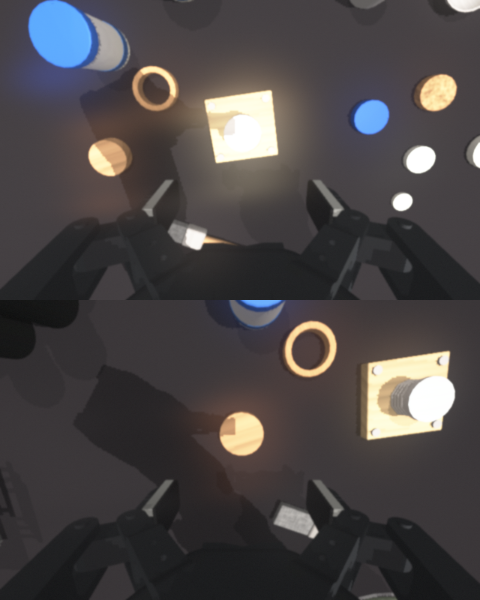

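Wrist view: jig table centre is at (529.3,56.5), dia 55.9, and the puck is at (476.0,292.5), dia 65.8. Both agree with the given sizes. Joint 7 is near its limit at yaw 0, so I'll use yaw 45° throughout. Now the puck.

```bash
cat >> h.py <<'E'
R45=down(np.pi/4); JIG=np.array([529.3,56.5])
def wdisc(fn,xy,z,r):
    wait(.2); c=snap('wrist',fn); w=cloud(c)
    m=(abs(w[...,2]-z)<4)&(np.hypot(w[...,0]-xy[0],w[...,1]-xy[1])<r); q=w[m]
    (x,y),R=cv2.minEnclosingCircle(q[:,:2].astype(np.float32)); s=read_state()
    print(fn,'t',s['time'],'circle',round(x,1),round(y,1),'dia',round(2*R,1),'mean',q.mean(0).round(1),'eef',np.round(s['eef_pos'],1),'q7',round(s['qpos'][6],2))
    return np.array([x,y])
def st():
    s=read_state(); print('t',round(s['time'],2),'eef',np.round(s['eef_pos'],1),'gap',round(s['finger_gap'],1),'gf',np.round(s['gripper_force'],1),'F',np.round(s['ft_force'],1)); return s
E
python3 - <<'E'
from h import *
movep([476,292.5,120],R45)
p=wdisc('w_puck2',(476,292.5),20.5,42)
assert np.hypot(*(p-(476,292.5)))<4
movel([*p,1],max_speed=120); wait(.2); st()
clamp(); wait(.2); st()
movel([*p,100],max_speed=120); s=st()
snap('wrist','w_grip')
E
```

```text
w_puck2 t 4.675 circle 475.8 292.9 dia 65.8 mean [476.8 293.6  21. ] eef [476.3 292.6 120.7] q7 -1.9
t 6.02 eef [476.2 293.    1.5] gap 85.4 gf 0.0 F [0.3 0.1 1.2]
t 6.57 eef [476.  292.9   1.7] gap 63.5 gf 62.4 F [-2.6 -2.9 14.7]
t 7.54 eef [475.6 292.6  99.4] gap 63.7 gf 65.7 F [-0.2 -0.6  0.3]
```

View pics/w_grip.png

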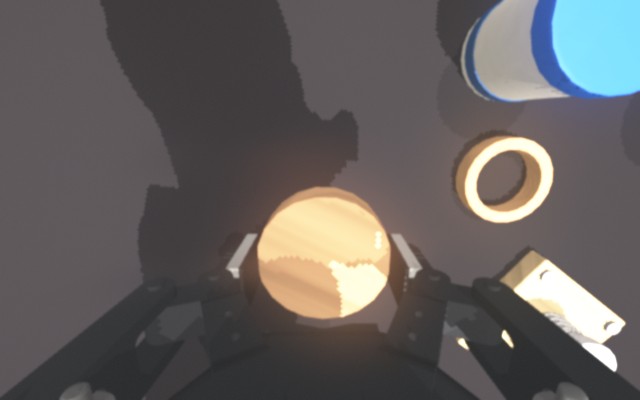

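The puck is held flat and centred between the pads, at image (324,253). Next I place it with guarded descent and check the result.

Run:
```python
from h import *
c=pickle.load(open('w_grip.pkl','rb')); w=cloud(c); q=w[230:280,300:350].reshape(-1,3); print('puck top in hand',np.nanmedian(q,0).round(1))
movep([*JIG,140],R45); wait(.2)
movel([*JIG,70],max_speed=120); wait(.2); st()
print('guard',movel([*JIG,60],max_speed=10,guard=3)); s=st()
open_gripper(); wait(.2); st()
movel([*JIG,200],max_speed=150)
p=wdisc('w_placed',JIG,82,45)
```

```text
puck top in hand [478.9 294.1 118.6]
t 9.69 eef [529.7  56.4  70.6] gap 63.7 gf 65.7 F [-0.1  0.4 -0.5]
guard True
t 10.38 eef [529.3  56.5  63.1] gap 64.0 gf 66.1 F [ 0.9 -0.9  4.4]
t 10.93 eef [528.9  56.4  63. ] gap 85.2 gf 0.0 F [0.8 0.6 0.2]
w_placed t 12.2417 circle 529.5 55.8 dia 66.0 mean [530.5  56.6  83. ] eef [529.1  56.6 199.5] q7 -1.38
```

View pics/w_placed.png

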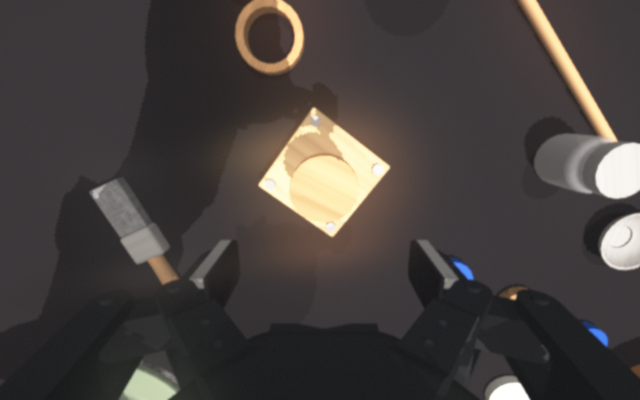

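The puck lies flat on the table at (529.5,55.8), within 1 mm of centre. Now the cork, then the head the same way, with a check after each.

```bash
cat >> h.py <<'E'
def pick_place(name,ztop,rad,zt,tgt,tip,thick):
    p0=np.array(P[name]); movep([*p0,130],R45)
    p=wdisc('w_'+name,p0,ztop+.7,rad); assert np.hypot(*(p-p0))<6,p
    movel([*p,tip],max_speed=120); wait(.2); clamp(); wait(.2); g=st()
    movel([*p,120],max_speed=120); s=st()
    assert s['finger_gap']>30
    movep([*tgt,zt+60],R45); wait(.2)
    movel([*tgt,zt+tip+7],max_speed=120); wait(.2)
    print('guard',movel([*tgt,zt+tip-3],max_speed=10,guard=3)); st()
    open_gripper(); wait(.2); st()
    movel([*tgt,200],max_speed=150)
    return wdisc('w_'+name+'_p',tgt,zt+thick+.7,rad)
E
python3 - <<'E'
from h import *
pick_place('cork',14,38,82,np.array([529.4,56.]),1,14)
E
```

```text
w_cork t 13.75 circle 586.4 -264.4 dia 57.8 mean [ 587.  -263.9   15. ] eef [ 585.4 -262.6  130.4] q7 -0.85
t 15.78 eef [ 586.5 -264.6    1.7] gap 55.3 gf 61.2 F [-4.4  0.5 10.7]
t 16.93 eef [ 585.9 -264.4  119.2] gap 55.3 gf 63.2 F [ 0.2  0.7 -0.6]
guard True
t 19.82 eef [529.4  56.   83.1] gap 55.5 gf 63.8 F [ 0.  -0.8  5.2]
t 20.43 eef [529.1  55.9  83.1] gap 85.1 gf 0.0 F [-0.4 -0.4 -0.8]
w_cork_p t 21.6167 circle 529.9 55.2 dia 57.8 mean [530.6  56.   97. ] eef [529.2  56.1 199.4] q7 -1.38
```

Run:
```python
from h import *
pick_place('head',10,36,96,np.array([529.4,56.2]),1,10)
```

```text
w_head t 23.125 circle 468.7 -265.8 dia 50.2 mean [ 469.5 -265.1   10.9] eef [ 468.8 -263.7  130.2] q7 -0.82
t 25.22 eef [ 468.8 -265.8    1.6] gap 46.9 gf 58.8 F [-3.9  1.8 15.9]
t 26.36 eef [ 468.3 -265.6  119.4] gap 46.7 gf 61.5 F [ 0.4 -0.2 -1.1]
guard True
t 29.27 eef [529.4  56.2  97.1] gap 46.5 gf 61.8 F [ 1.1 -1.1  4.6]
t 29.94 eef [529.1  56.1  97.1] gap 85.5 gf 0.0 F [-0.2  0.   0.4]
w_head_p t 31.025 circle 530.1 55.7 dia 49.9 mean [530.8  56.4 107. ] eef [529.1  56.2 199.4] q7 -1.37
```

View pics/w_head_p.png

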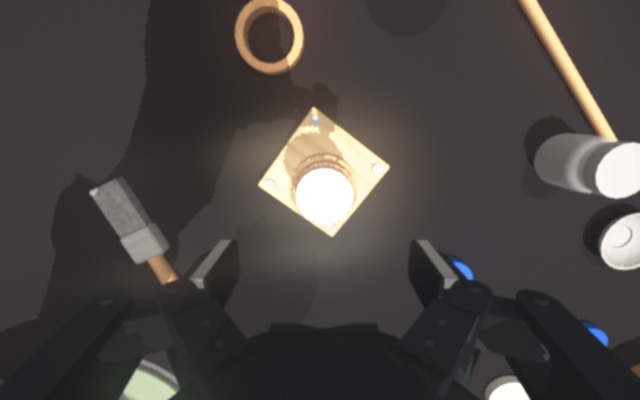

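All three discs lie flat and centred, with the head at (530.1,55.7) and its top at about 106. Now I close the fingers and press slowly.

Run:
```python
from h import *
C=[529.7,55.9]
clamp(); wait(.2)
movel([*C,116],max_speed=120); wait(.3); f0=st()['ft_force'][2]
print(movel([*C,98],max_speed=5,guard=14)); wait(.2); st()
z=98
while z>88:
    z-=.5; movel([*C,z],max_speed=4,guard=10); wait(.15); s=st()
    if s['ft_force'][2]-f0>17: break
wait(.5); st()
```

```text
t 33.14 eef [529.9  55.9 116.4] gap 0.1 gf 0.0 F [ 0.1 -0.2  0.1]
False
t 37.09 eef [529.8  55.9  98.2] gap -0.2 gf 4.0 F [-3.1 -0.1  7.8]
t 37.52 eef [529.8  55.9  97.7] gap -0.1 gf 4.1 F [-2.3 -0.7  8.2]
t 37.94 eef [529.8  55.9  97.2] gap 0.0 gf 4.3 F [-2.  -1.1  8. ]
t 38.37 eef [529.8  55.9  96.7] gap -0.0 gf 4.4 F [-2.5 -0.3  8.4]
t 38.79 eef [529.8  55.9  96.3] gap -0.0 gf 4.5 F [-2.2 -0.7 10. ]
t 39.22 eef [529.8  55.9  95.8] gap -0.4 gf 4.6 F [-2.6 -1.2  9.1]
t 39.64 eef [529.8  55.9  95.3] gap -0.0 gf 4.7 F [-2.8 -0.3  9.5]
t 40.07 eef [529.8  55.9  94.8] gap -0.2 gf 4.9 F [-2.6 -0.7  9.8]
t 40.49 eef [529.8  55.9  94.3] gap -0.2 gf 5.0 F [-3.6 -0.2 10.3]
t 40.87 eef [529.8  55.9  94.1] gap -0.2 gf 5.2 F [-2.3 -1.1 10.2]
t 41.23 eef [529.8  55.9  94.1] gap -0.3 gf 6.1 F [-3.2 -0.9 12.2]
t 41.59 eef [529.8  55.9  94.1] gap 0.0 gf 5.8 F [-2.7 -0.9 11.3]
t 41.99 eef [529.8  55.9  94.1] gap 0.2 gf 5.7 F [-2.3 -0.2 11.3]
t 42.42 eef [529.8  55.9  94.1] gap -0.1 gf 5.7 F [-2.1 -0.3 12.1]
t 42.86 eef [529.8  55.9  94. ] gap 0.3 gf 5.5 F [-2.1 -0.8 10.6]
t 43.33 eef [529.8  55.9  94.1] gap 0.1 gf 5.4 F [-2.6 -0.1 11.3]
t 43.81 eef [529.8  55.9  94.1] gap -0.1 gf 5.3 F [-2.  -0.3 11.3]
t 44.32 eef [529.8  55.9  94.1] gap -0.1 gf 5.4 F [-2.3 -0.9 11.7]
t 44.84 eef [529.8  55.9  94.1] gap -0.2 gf 5.3 F [-2.2 -0.1 10.4]
t 45.38 eef [529.8  55.9  94. ] gap -0.0 gf 5.3 F [-2.4 -1.4  9.9]
t 45.94 eef [529.8  55.9  94.1] gap -0.1 gf 5.3 F [-1.9 -1.2  9.8]
t 46.44 eef [529.8  55.9  94.1] gap 0.1 gf 5.3 F [-2.1 -0.3  9.7]
```

The stop is reached at z = 94.1, but the guard trips keep backing off the push. I'll go on in fine steps with a wider guard.

Run:
```python
from h import *
C=[529.7,55.9]; z=94.1
def fz(): return np.mean([read_state()['ft_force'][2] for _ in range(3)])
for i in range(14):
    z-=.12; g=movel([*C,z],max_speed=3,guard=22); wait(.3); s=st(); print(round(z,2),g)
    if s['ft_force'][2]>17 or g: break
wait(.8); st(); wait(.5); st()
```

```text
t 46.99 eef [529.8  55.9  94.3] gap 0.2 gf 5.0 F [-1.7 -0.1 10.1]
93.98 False
t 47.54 eef [529.8  55.9  94.2] gap 0.1 gf 5.0 F [-3.1 -0.2 10. ]
93.86 False
t 48.09 eef [529.8  55.9  94.1] gap -0.4 gf 5.3 F [-2.6 -0.1 11.2]
93.74 False
t 48.64 eef [529.8  55.9  94. ] gap -0.2 gf 6.4 F [-4.2 -0.7 12.7]
93.62 False
t 49.19 eef [529.9  56.   94. ] gap 0.0 gf 7.5 F [-4.6 -1.6 14.3]
93.5 False
t 49.74 eef [529.9  55.9  94. ] gap -0.3 gf 8.6 F [-4.4 -1.9 17. ]
93.38 False
t 50.29 eef [529.9  55.9  94. ] gap 0.0 gf 9.7 F [-5.4 -2.3 19.4]
93.26 False
t 51.09 eef [529.9  55.9  94. ] gap -0.2 gf 9.7 F [-4.7 -1.9 19.9]
t 51.59 eef [529.9  55.9  94. ] gap -0.1 gf 9.7 F [-5.  -1.8 19.8]
```

The push is steady at about 20 N on the stop. One last look before handing in.

Run:
```python
from h import *
a=snap('scene','s_end')['image'][110:220,270:390]; b=snap('side','d_end')['image'][180:290,270:390]
cv2.imwrite('pics/end.png',cv2.resize(np.hstack([a,b]),None,fx=3.3,fy=3.3,interpolation=cv2.INTER_CUBIC)); st()
```

```text
t 51.69 eef [529.9  55.9  94. ] gap -0.1 gf 9.7 F [-5.8 -1.8 20.3]
```

View pics/end.png

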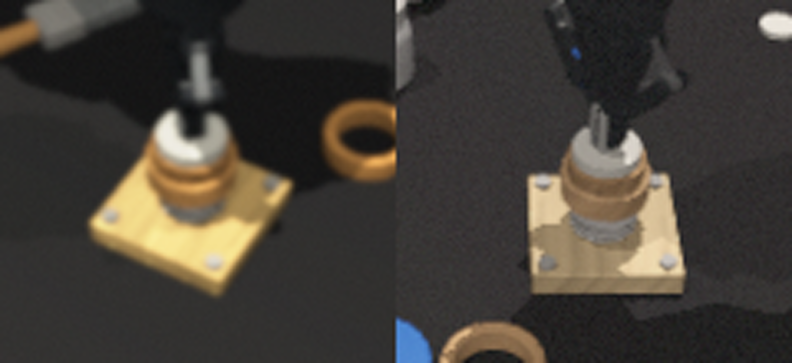

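Both views show the puck, cork and head stacked concentric and flat. The fingertips are on the middle of the head and the table is down.

```bash
python3 -c "
from workcell import *
print(finish_job())"
```

```text
the job is handed in; nothing more can be done
None
```

I stacked the pad flat and centred to within about 1 mm, pressed it onto the stop, and handed the job in at about 52 s, still holding it there with a steady 20 N or so.

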